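# Stop the egg turner, hook its lid shut and reset the stop

### The job

Someone left the lid of the egg turner unhooked. Press the black mushroom stop knob down until it latches and stays down by itself; with it down, swing the steel hook on the turner fully round into its catch on the clear lid; then turn the mushroom clockwise to reset it, so that it springs back up. Leave the other things on the bench where they are.

Things in the scene. Friction and masses are not known exactly. Their poses are not given: they have to be found in the camera images.
- stop_box: Stop station, a grey box 130 x 130 mm and 65 mm high, fixed to the bench; origin at the centre of its underside, z up. The mushroom stands in the middle of its top, above a steel collar 48 mm wide that rises 10 mm from the box.
- mushroom_top (a point): Centre of the mushroom's top, on its vertical axis, moving with it. The mushroom is the bench's only one: black, round, 56 mm in diameter, 26 mm high, slightly domed, on a 20 mm stem. When up it spans 91 to 117 mm above the bench (upright gripping band 95 to 110 mm); latched down, all is about 10.5 mm lower.
- stop_push (a joint): How far the mushroom is pressed, in m: 0 up, 0.013 at the bottom stop. It is sprung upward; pressed past about 0.011 it catches and then stays down near 0.0105 by itself. Pressing it takes under 10 N.
- stop_twist (a joint): Turn of the mushroom clockwise seen from above, in rad: 0 at rest, 1.1 at the stop. A weak spring turns it slowly back to 0. When latched down it comes free once turned past about 0.6 (turn it to 0.8 or more and let go): it then springs up.
- turner: Egg turner, a white cabinet 260 mm (its x) by 220 mm (its y), 100 mm high, fixed to the bench; origin at the centre of its underside, z up. The clear lid covers the part from its x = -35 mm to +130 mm, top 106 mm above the bench. The deck in front of it (its -x side, 100 mm high) carries the hook's pivot.
- hook_hinge (a point): The hook's vertical pivot axis, on the turner's deck at the underside of the hook (112 mm above the bench); axes as the turner's. The hook is a flat steel bar, 22 mm wide, 8 mm thick, reaching 151 mm from the pivot, its top 120 mm above the bench.
- hook (a joint): Angle of the hook in rad: 0 closed, when the bar points along the turner's +x, over the lid, and rests in the catch; grows up to 1.6 as it swings open, clockwise seen from above, towards the turner's -y. It stays where it is left (about 1.5 N at the peg to move it).
- hook_peg (a point): The hook's upright black peg, to push or pinch: 16 mm in diameter, 85 mm from the pivot, standing up from the bar to 160 mm above the bench; this point is on its axis, 142 mm above the bench.
- hook_catch (a point): The catch on the lid, a steel bracket 26 mm long (along turner x) and open towards the turner's -y, with a roof 132 mm above the bench; this point is in its middle, where the bar lies when closed, 135 mm from the pivot.
- timer: Bystander: white timer box 80 x 70 x 45 mm with a black dial and grip bar on top (69 mm high in all), loose; origin at the centre of the underside.
- caliper: Bystander: digital caliper lying on the bench, 190 mm long along its y, 12 mm high, loose; origin at the underside of its middle.
- egg_stand: Bystander: egg on a small wooden stand, 60 mm in diameter, 59 mm high, loose; origin at the underside.
- water_bottle: Bystander: clear bottle, 60 mm in diameter, 120 mm high, loose; origin at the underside.
- tissue_carton: Bystander: white paper carton 220 x 120 x 70 mm, loose; origin at the underside.
- jar: Bystander: glass jar, 80 mm in diameter, 90 mm high, loose; origin at the underside.
Not all that is in view belongs to the job. Leave any green look-alike of the stop_box alone.

How it is judged (in metres and radians):
On the way, in this order (a step that is already met when the one before it is completed fails the run):
1. the mushroom is latched down, with the robot off it (value of joint stop_push above 0.008 m and contact force between each of the arm, the fingers and stop_box below 0.5 N), for 0.2 s.
2. the hook is closed in its catch while the mushroom is still latched down (value of joint hook below 0.07 rad and value of joint stop_push above 0.008 m), for 0.2 s.
3. the mushroom is turned clockwise (value of joint stop_twist above 0.45 rad), for 0.05 s.
At the end, for the whole second after the job is handed in: The mushroom stands up again (pressed less than 3 mm) and the hook rests in its catch (less than 0.07 rad, 4 degrees, from closed) (value of joint stop_push below 0.003 m and value of joint hook below 0.07 rad); the robot touches nothing.
It fails at once if another thing on the bench is pushed more than 25 mm or tipped over (distance of any of timer, caliper, egg_stand, water_bottle, tissue_carton, jar from where it was at the start of the episode above 0.025 m or angle between any of timer, caliper, egg_stand, water_bottle, tissue_carton, jar's own z axis and vertical above 0.5 rad).
It also fails if it takes over 64 s, if anything falls off the work surface, if the arm or the gripper's body presses on something with over 40 N, if the wrist force passes 120 N, or if a joint passes its speed limit or range.

### The arm

A 6-joint arm with a two-finger parallel gripper is mounted at the origin on the work surface. World frame = base frame: x ahead of the robot, y to its left, z up, the work surface at z = 0. Lengths are in mm, angles in rad, forces in N, time in s.
With the tool pointing down it reaches from about 350 to 875 mm from the base axis. Payload 4.2 kg.
Tool frame: the origin (TCP) lies at the very end of the fingers, on their centre line; the grasp point (between the pads) lies 19 mm behind it; z points along the fingers, y is the direction in which the jaws open and shut (so a half turn about z gives the same grasp; the last joint's range is limited). The gripper opens to 85 mm and grips with 20 to 120 N. Pads are 22 mm wide; open, the fingers measure 114 mm over their backs; the gripper's body (76 mm by 85 mm) begins 54 mm behind the grasp point. The pads swing forward as they close: fully open they stand 13 mm farther back than shut.
Start: joints at [-1.05, 0.385, 0.008, 0, -1.194, -0.259], TCP at [161.779, -603.678, 201.812] pointing down, gripper open.
Joint ranges: [-3.14, 3.14], [-1.21, 2.06], [-1.07, 1.41], [-3.16, 2.05], [-2.99, -0.16], [-3.1, 3.1]. Speed limits (rad/s): [2.79, 2.79, 3.14, 3.14, 3.14, 3.14].

### API

Orientations are given as a unit quaternion [x, y, z, w].
In Python, from bench import arm, optics, job gives the robot as it stands.
- The arm moves only by the tool send_rows, never from a script. Its argument "steps" is a list that holds one entry, the list of rows, each a list of 5 numbers: the shift along the tool's x, y, z in cm, then the turn about the tool's z in rad, then the opening, from 0 (shut) to 1 (fully open). A call has 1 to 10 rows; each row shifts and turns the pose as measured when the row begins, along the tool's axes as they then stand; what a row does not reach is not made up. A row lasts 1/12 s, in which the tool goes at most 41.7 mm and 7.16 degrees, less where a joint would pass 70% of its speed; a pose out of reach is approached as far as the arm can. A call with a gripper value outside its range is refused whole. The fingers move at their own pace and stop on an object; the grip force is fixed at half the most. Time passes only in rows, so rows that do not move let the fingers close. It gives the time, the measured TCP pose, the force and the opening at its end, in the units of the state.
- arm.read_state(): the state, without advancing time (a new reading comes with each control period).
- optics.get_image(name): name is "scene" or "side" or "wrist"; returns (picture, depth): 384x512x3 uint8, blue, green, red; 384x512 float32, mm along the optical axis (not along the pixel's ray), 0 where there is no reading.
- optics.get_calibration(name): a dict with "K" (3x3 intrinsics, pixels), "rvec" (rotation vector, rad) and "tvec" (3), from world to camera coordinates, as OpenCV has them; the wrist camera has in their place "hand_eye" (4x4, takes a point from camera to tool coordinates, whose origin is the TCP and whose axes are the flange's). Camera axes: x right, y down, z forward; pixel columns grow to the right and rows downward; lengths in mm; the calibration is good to about 2 mm. A picture is of the moment at which its call begins: read the wrist's pose just before it. get_calibration takes no time and is no camera call.
- job.job_done(): hands the job in, once; it reports no verdict.
The state is a dict: "clock": time; "joints": joint angles; "joint_vel": joint speeds; "joint_efforts": joint torques, N m; "position": TCP position; "ee_rot": TCP orientation; "contact_force": force on the tool from outside, world axes, zero at the start; "wrist_torque": the same for the moment, N m; "gripper_width": finger opening in mm.
Only numpy, scipy, OpenCV 4.12 (cv2) and the standard library are available. Lean on these libraries where they do the work, as an engineer would, in place of code of your own. Each camera call takes 0.05 s, during which the arm holds its last target. There are 200 camera calls.

## Working session

There is one attempt and no reset: what is moved stays moved. The work goes in short steps, Python scripts to look and compute and a tool call to move; the robot and the scene stay as the last step left them, time stands still between calls to the robot, and variables do not carry over. Pictures are saved under pics/ and viewed, about 8 in all and at most 12, crops included, and the job is handed in when it is done.

Besides the shell and the picture viewer there is one more tool, called in YAML: its name, and indented under it one key for each argument. send_rows: Moves the arm, as the interface text tells. Its arguments: {"type":"object","properties":{"steps":{"type":"array","items":{"type":"array","items":{"type":"array","items":{"type":"number"}}}}},"required":["steps"]}

```bash
mkdir -p pics
cat > h.py <<'E'
import numpy as np, cv2
from bench import arm, optics, job
from scipy.spatial.transform import Rotation as R
def T(name, s=None):
    c=optics.get_calibration(name)
    if name=="wrist":
        s=s or arm.read_state(); M=np.eye(4); M[:3,:3]=R.from_quat(s["ee_rot"]).as_matrix(); M[:3,3]=s["position"]
        return M@np.array(c["hand_eye"]),np.array(c["K"])
    M=np.eye(4); M[:3,:3]=cv2.Rodrigues(np.array(c["rvec"],float))[0]; M[:3,3]=np.ravel(c["tvec"])
    return np.linalg.inv(M),np.array(c["K"])
def shot(name,tag):
    s=arm.read_state(); im,d=optics.get_image(name); M,K=T(name,s)
    v,u=np.mgrid[:d.shape[0],:d.shape[1]]
    P=np.stack([(u-K[0,2])/K[0,0]*d,(v-K[1,2])/K[1,1]*d,d],-1)@M[:3,:3].T+M[:3,3]
    P[d==0]=np.nan
    cv2.imwrite(f"pics/{tag}.png",im); np.save(f"pics/{tag}.npy",P); return im,P
E
python3 - <<'E'
from h import *
print(arm.read_state())
a,_=shot("scene","scene0"); b,_=shot("side","side0"); 
cv2.imwrite("pics/both.png",np.vstack([a,b])[:, :] if 0 else cv2.resize(np.hstack([a,b]),(800,300)))
print(T("scene")[0][:3,3],T("side")[0][:3,3])
E
```

```text
{'clock': 0.0, 'joints': array([-1.05040496e+00,  3.85559383e-01,  6.58223802e-03, -4.61225156e-04,
       -1.19398238e+00, -2.58583723e-01]), 'joint_vel': array([ 0.00217282, -0.00037931,  0.00099756, -0.00050936,  0.00076199,
        0.0002455 ]), 'joint_efforts': array([-7.39208663e-04, -3.92286873e+01,  1.88404155e+01,  4.18612540e+00,
       -4.53675617e-03,  1.03047111e-05]), 'position': array([ 161.58807801, -603.06829651,  200.70849027]), 'ee_rot': array([-1.30445844e-01,  9.91454823e-01,  1.08197917e-03, -2.12410527e-04]), 'contact_force': array([0.08239314, 0.25182676, 0.12167469]), 'wrist_torque': array([-0.00477794, -0.01626606, -0.01014355]), 'gripper_width': 85.44146754271608}
[1740.4765983   455.51018453 1279.49208219] [ -47.90779177 1241.72254617 1077.97733873]
```

View pics/scene0.png

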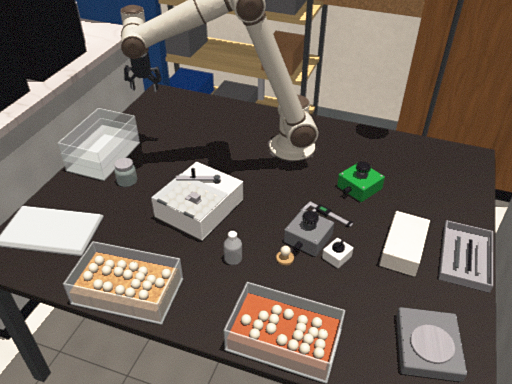

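View pics/side0.png

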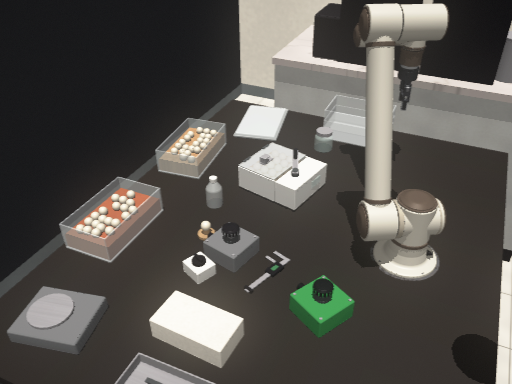

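Scene view: the grey stop box is at about (309,230), mushroom at (311,213). The turner is at (198,200), with its hook along (178..220,179), peg near (193,174). In the side view the mushroom is at (231,232) and the turner at (283,174), hook around (295,160). Next I measure by depth.

Run:
```python
from h import *
for t,boxes in (("scene0",{"mush":(295,200,330,235),"box":(280,200,340,255),"turner":(145,160,250,240),"hook":(170,165,230,190)}),("side0",{"mush":(215,218,248,250),"box":(200,215,265,270),"turner":(235,140,330,205),"hook":(285,148,305,180)})):
    P=np.load(f"pics/{t}.npy"); im=cv2.imread(f"pics/{t}.png")
    for k,(a,b,c,d) in boxes.items():
        Q=P[b:d,a:c].reshape(-1,3); Q=Q[~np.isnan(Q[:,0])]
        def rep(n,lo,hi):
            q=Q[(Q[:,2]>lo)&(Q[:,2]<hi)]
            if len(q)<5: print(t,k,n,len(q));return
            r=cv2.minAreaRect(q[:,:2].astype(np.float32)); print(t,k,n,len(q),q.mean(0).round(1),np.round(r[0],1),np.round(r[1],1),round(r[2],1))
        if k=="mush": rep("top",107,125)
        if k=="box": rep("top",60,70)
        if k=="turner": rep("top",94,110)
        if k=="hook": rep("bar",113,125); rep("peg",135,170); rep("all",110,170)
a=cv2.resize(cv2.imread("pics/scene0.png")[150:250,140:260],(720,600),interpolation=2)
cv2.imwrite("pics/crop.png",a)
```

```text
scene0 mush top 138 [522.5 217.5 113.7] [520.  216.9] [50.5 56.8] 47.9
scene0 box top 679 [534.5 223.5  64.4] [531.8 216.9] [194.7 185.1] 23.3
scene0 turner top 2435 [ 537.  -199.7  102.6] [ 537.  -136.1] [374.1 273.9] 75.6
scene0 hook bar 205 [ 472.4 -224.2  118.3] [ 484.4 -222.4] [ 67.  166.5] 23.8
scene0 hook peg 31 [ 480.1 -239.8  150.3] [ 480.2 -238.9] [17.2 15.4] 40.6
scene0 hook all 278 [ 474.4 -224.9  121.7] [ 489.  -221.7] [ 72.  167.6] 20.6
side0 mush top 177 [513.1 223.8 114.6] [515.4 220.4] [53.6 54.5] 4.6
side0 box top 822 [508.  236.9  65.4] [515.7 220.5] [176.2 198.2] 24.9
side0 turner top 1957 [ 505.5 -190.3  103.4] [ 512.4 -204.5] [230.1 269.6] 77.4
side0 hook bar 114 [ 459.8 -198.5  119.9] [ 468.6 -218.4] [ 37.4 161.4] 27.9
side0 hook peg 36 [ 473.3 -235.8  149.9] [ 473.4 -234.7] [15.3 26.1] 8.3
side0 hook all 174 [ 464.1 -206.6  125.8] [ 477.8 -214.1] [ 46.8 162. ] 22.5
```

View pics/crop.png

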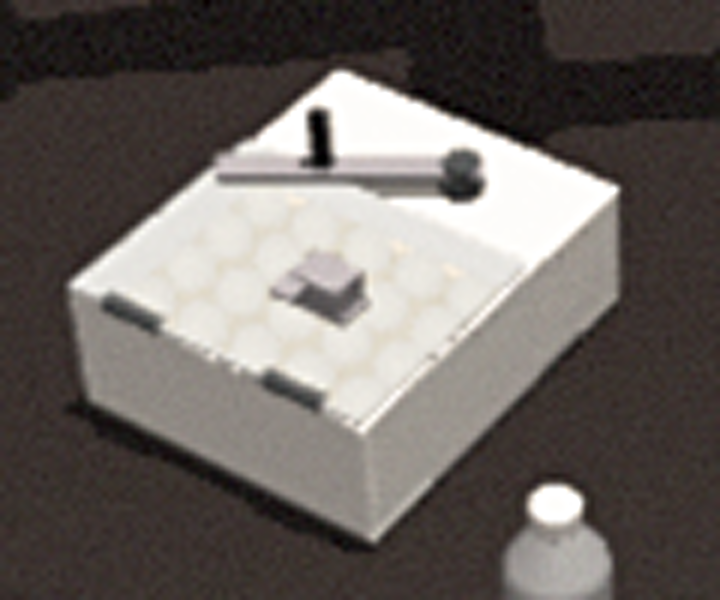

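The crop shows the pivot knob at scene pixel (217,178), the catch at (195,198), the peg top at (193,168), and the hook open towards the turner's -y. Refining by pixel rays.

```bash
python3 - <<'E'
from h import *
def ray(name,u,v,z):
    M,K=T(name); d=M[:3,:3]@np.linalg.inv(K)@[u,v,1]; o=M[:3,3]; return (o+d*(z-o[2])/d[2])[:2]
c=lambda x,y:(140+x/6-.4,150+y/6-.4)
for n,x,y,z in (("c--",340,68,100),("c-+",622,188,100),("c++",370,432,100),("c+-",68,288,100),("pegtop",320,108,160),("pegbase",321,163,120),("pivknobtop",462,158,125),("catchroof",335,268,132),("bartip_mid",220,162,120)):
    print(n,ray("scene",*c(x,y),z).round(1))
# colour/height-based clouds, mean of two cams
for t,(a,b,cc,d) in (("scene0",(170,160,232,205)),("side0",(255,140,310,185))):
    P=np.load(f"pics/{t}.npy")[b:d,a:cc].reshape(-1,3); 
    q=P[(P[:,2]>128)]; print(t,len(q)); 
    ok,lab,st,ce=0,0,0,0
    # cluster
    lab=np.full(len(q),-1);k=0
    for i in range(len(q)):
        if lab[i]<0:
            s=[i];lab[i]=k
            while s:
                j=s.pop()
                for m in np.where((lab<0)&(np.linalg.norm(q[:,:2]-q[j,:2],axis=1)<12))[0]: lab[m]=k;s.append(m)
            k+=1
    for i in range(k):
        r=q[lab==i]; print(len(r),r.min(0).round(),r.max(0).round(),r.mean(0).round(1))
E
python3 - <<'E'
import cv2
a=cv2.imread("pics/side0.png")[135:210,230:335]
cv2.imwrite("pics/crop2.png",cv2.resize(a,None,fx=7,fy=7,interpolation=2))
E
```

```text
c-- [ 364.5 -284.3]
c-+ [414.5 -69.1]
c++ [ 665.3 -124.5]
c+- [ 616.  -343.3]
pegtop [ 474.9 -241. ]
pegbase [ 479.  -241.7]
pivknobtop [ 450.  -160.2]
catchroof [ 577.1 -185.1]
bartip_mid [ 499.7 -300. ]
scene0 81
38 [ 470. -248.  128.] [ 488. -233.  164.] [ 480.1 -239.7  146.7]
1 [ 508. -280.  130.] [ 508. -280.  130.] [ 507.7 -279.8  129.9]
1 [ 463. -149.  128.] [ 463. -149.  128.] [ 462.7 -148.9  128.2]
41 [ 564. -208.  128.] [ 597. -171.  138.] [ 580.5 -187.2  131. ]
side0 76
39 [ 464. -248.  129.] [ 482. -223.  163.] [ 473.3 -235.8  148.4]
37 [ 562. -202.  128.] [ 592. -167.  135.] [ 575.8 -185.5  132.3]
```

View pics/crop2.png

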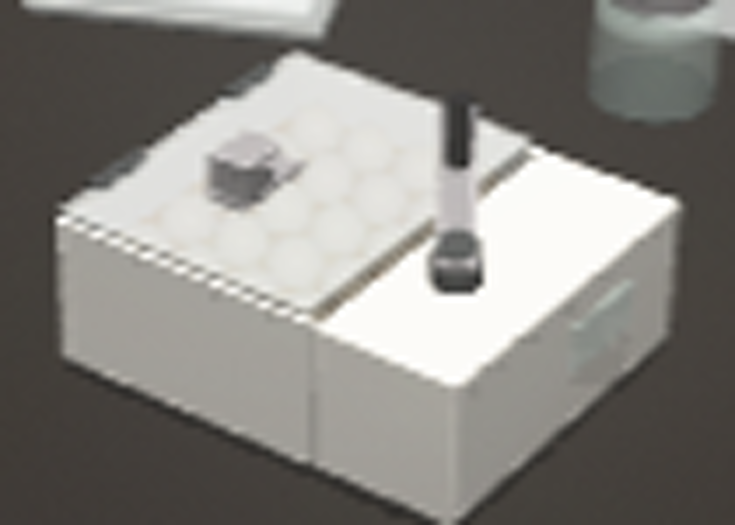

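Turner geometry is consistent: edges 258 x 221 mm, yaw ≈ -13.2°, catch about (577,-186), pivot about (446,-156), peg about (475,-239), so the hook angle is about 1 rad. I'll go over the turner, taking a wrist view on the way.

send_rows:
  steps:
    - [[0,0,-3,0,0],[-3.3,2.4,-1,0,0],[-3.3,2.4,-1,0,0],[-3.3,2.4,-1,0,0],[-3.3,2.4,0,0,0],[-3.3,2.4,0,0,0],[-3.3,2.4,0,0,0],[-3.3,2.4,0,0,0],[-3.3,2.4,0,0,0],[-3.3,2.4,0,0,0]]

```text
clock: 0.93
position: [393.2, -314.9, 257.8]
ee_rot: [-0.122, 0.992, 0.007, -0.002]
contact_force: [0.8, -0.1, -0.7]
gripper_width: -0.3
```

send_rows:
  steps:
    - [[-3.3,2.4,0,0,0],[-3.3,2.4,0,0,0],[-2,1.5,0,0,0],[0,0,0,0,0],[0,0,0,0,0]]

```text
clock: 1.35
position: [465.4, -223.1, 256.8]
ee_rot: [-0.127, 0.992, 0.008, -0.003]
contact_force: [0.3, 0.0, 0.7]
gripper_width: -0.0
```

Run:
```python
from h import *
s=arm.read_state(); print(s["position"],s["joints"].round(2),s["gripper_width"])
shot("wrist","w0")
```

```text
[ 465.367987   -223.14795049  256.77108618] [-0.14  0.17 -0.15 -0.01 -1.26 -1.17] -0.03645623200628723
```

View pics/w0.png

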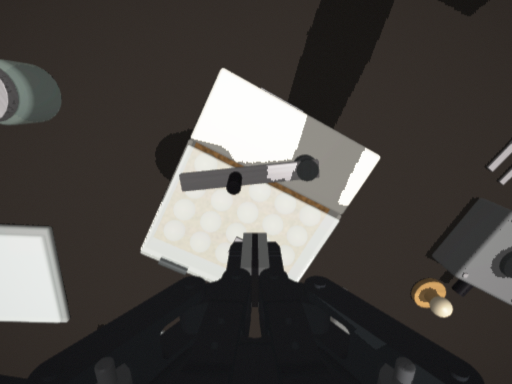

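The wrist view shows the pivot knob at (307,168), the peg at (235,180), the bar tip at (182,181); the grey box is at right. Cross-check these by ray.

Run:
```python
from h import *
M,K=T("wrist")
def ray(u,v,z):
    d=M[:3,:3]@np.linalg.inv(K)@[u,v,1]; o=M[:3,3]; return (o+d*(z-o[2])/d[2])[:2].round(1)
for n,u,v,z in (("piv",307,168,125),("pegtop",234,176,160),("pegbase",235,189,120),("tip",182,181,120),("c--",223,70,100),("c-+",379,156,100),("c+-",143,249,105),("mush",507,264,117)): print(n,ray(u,v,z))
P=np.load("pics/w0.npy"); print(P[162:175,302:312].reshape(-1,3).mean(0)); q=P[165:200,225:245].reshape(-1,3); q=q[q[:,2]>135]; print(len(q),q.mean(0),q.min(0),q.max(0))
Rm=R.from_quat(arm.read_state()["ee_rot"]).as_matrix(); print(Rm.T@(np.array([516,218,200])-arm.read_state()["position"]))
```

```text
piv [ 442.5 -166.7]
pegtop [ 462.9 -246.2]
pegbase [ 489.6 -241. ]
tip [ 495.5 -303.9]
c-- [ 364.2 -285.6]
c-+ [410.3 -78.3]
c+- [ 608.2 -340.8]
mush [503.1 140.9]
[ 443.0595931  -166.49831288  123.70361243]
251 [ 472.72057937 -244.01812836  156.20859031] [ 467.25964145 -251.76761954  135.41459362] [ 482.30640635 -236.26218693  163.32546053]
[-160.65965385  413.45937103   63.10335467]
```

Run:
```python
from h import *
P=np.load("pics/w0.npy"); S=np.load("pics/scene0.npy")
for n,v,u in (("egg",306,441),("box",220,490),("box2",235,455),("mush",264,508),("jar",97,25),("carton",270,25)): print(n,P[v,u].round(1))
for n,v,u in (("egg",250,286),("timer",245,338),("box",245,300),("bottle",250,233)): print("scene",n,S[v,u].round(1))
print(T("wrist")[1],T("wrist")[0].round(3)); print(optics.get_calibration("wrist"))
```

```text
egg [630.4 155.   52.7]
box [464.2 158.4  47.4]
box2 [511.3 148.1  15.3]
mush [518.2 195.2  75. ]
jar [ 455.4 -520.3   67. ]
carton [ 752.4 -551.4   26.1]
scene egg [646.9 172.2  51.7]
scene timer [583.2 332.1  71.1]
scene box [592.8 206.2  34.1]
scene bottle [725.2  14.5  72.5]
[[272.36191348   0.         254.50833273]
 [  0.         272.36191348 190.78712998]
 [  0.           0.           1.        ]] [[-2.54000e-01  9.18000e-01  3.05000e-01  3.86313e+02]
 [ 9.67000e-01  2.36000e-01  9.50000e-02 -2.48978e+02]
 [ 1.60000e-02  3.19000e-01 -9.48000e-01  4.30100e+02]
 [ 0.00000e+00  0.00000e+00  0.00000e+00  1.00000e+00]]
{'K': array([[272.36191348,   0.        , 254.50833273],
       [  0.        , 272.36191348, 190.78712998],
       [  0.        ,   0.        ,   1.        ]]), 'hand_eye': array([[ 2.05022225e-03, -9.46651580e-01, -3.22252359e-01,
         8.33568911e+01],
       [ 9.99997107e-01,  2.34617135e-03, -5.29989902e-04,
        -1.81287523e+00],
       [ 1.25777503e-03, -3.22250340e-01,  9.46653652e-01,
        -1.73197618e+02],
       [ 0.00000000e+00,  0.00000000e+00,  0.00000000e+00,
         1.00000000e+00]])}
```

send_rows:
  steps:
    - [[-1.35,3.45,0.1,0,0],[-1.35,3.45,0.1,0,0],[-1.35,3.45,0.1,0,0],[-1.35,3.45,0.1,0,0],[-1.35,3.45,0.1,0,0],[-1.35,3.45,0.1,0,0],[-1.35,3.45,0.1,0,0],[-1.35,3.45,0.1,0,0],[-1.35,3.45,0.1,0,0],[-1.35,3.45,0.1,0,0]]

```text
clock: 2.23
position: [509.9, 140.1, 250.4]
ee_rot: [-0.11, 0.994, 0.008, -0.005]
contact_force: [-0.0, 0.1, -0.5]
gripper_width: -0.2
```

send_rows:
  steps:
    - [[-1.35,3.45,0.1,0,0],[-1.35,3.45,0.1,0,0],[0,0,0,0,0],[0,0,0,0,0],[0,0,0,0,0]]

```text
clock: 2.65
position: [522.3, 216.7, 247.1]
ee_rot: [-0.109, 0.994, 0.007, -0.006]
contact_force: [0.9, 0.2, 0.1]
gripper_width: 0.5
```

Run:
```python
from h import *
s=arm.read_state(); print(s["position"],s["joint_vel"].round(3),s["ee_rot"])
im,P=shot("wrist","w1")
q=P.reshape(-1,3); q=q[(q[:,2]>103)&(q[:,2]<125)&(np.hypot(q[:,0]-516,q[:,1]-218)<50)]
print(len(q),q.mean(0),cv2.minAreaRect(q[:,:2].astype(np.float32)))
c=q[:,:2].mean(0)
Rm=R.from_quat(s["ee_rot"]).as_matrix(); print(Rm.T@(np.array([*c,117])-s["position"]))
```

```text
[522.34618519 216.71166771 247.08355679] [-0.016 -0.001 -0.008  0.002 -0.01   0.005] [-0.1094709   0.99394791  0.00688556 -0.00602176]
1796 [514.79818204 213.56447979 115.25083533] ((516.753173828125, 214.11981201171875), (56.97699737548828, 57.08843231201172), 20.863248825073242)
[  6.6906109   -3.38157033 130.1245926 ]
```

View pics/w1.png

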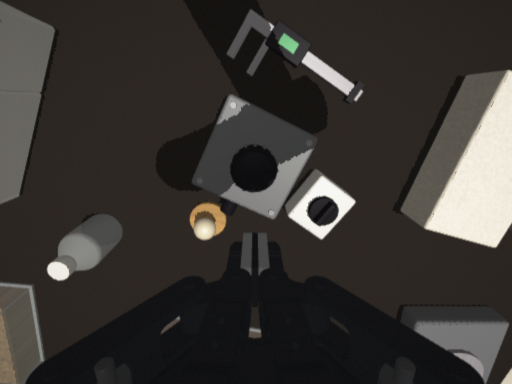

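The mushroom shows at (254,169), fit diameter 57 mm, centre about (516,216). Descending closed onto it.

send_rows:
  steps:
    - [[0.6,-0.1,3,0,0],[0,0,3,0,0],[0,0,3,0,0],[0,0,2,0,0],[0,0,0.5,0,0],[0,0,0,0,0],[0,0,0,0,0]]

```text
clock: 3.28
position: [518.0, 204.8, 133.5]
ee_rot: [-0.102, 0.995, 0.008, -0.002]
contact_force: [0.2, -0.4, -1.0]
gripper_width: -0.4
```

send_rows:
  steps:
    - [[0,1.1,0,0,0],[0,0,0.8,0,0],[0,0,0,0,0]]

```text
clock: 3.53
position: [518.1, 216.7, 129.5]
ee_rot: [-0.101, 0.995, 0.01, 0.002]
contact_force: [-1.2, -0.4, -0.4]
gripper_width: 0.2
```

send_rows:
  steps:
    - [[0.1,0,0.9,0,0],[0,0,0.7,0,0],[0,0,0.6,0,0],[0,0,0.5,0,0],[0,0,0,0,0]]

```text
clock: 3.95
position: [517.8, 218.4, 101.5]
ee_rot: [-0.102, 0.995, 0.011, 0.003]
contact_force: [-0.6, -1.0, -0.1]
gripper_width: 0.4
```

send_rows:
  steps:
    - [[0,0,0.4,0,0],[0,0,0.3,0,0],[0,0,0,0,0]]

```text
clock: 4.2
position: [517.7, 218.4, 93.1]
ee_rot: [-0.102, 0.995, 0.011, 0.003]
contact_force: [0.6, -0.3, 0.7]
gripper_width: 0.0
```

Run:
```python
from h import *
print(arm.read_state()["contact_force"])
a,_=shot("scene","s1");b,_=shot("side","e1")
cv2.imwrite("pics/m1.png",np.hstack([cv2.resize(a[170:270,260:360],(400,400),interpolation=2),cv2.resize(b[180:280,180:280],(400,400),interpolation=2)]))
```

```text
[ 0.57813715 -0.27968617  0.67732706]
```

View pics/m1.png

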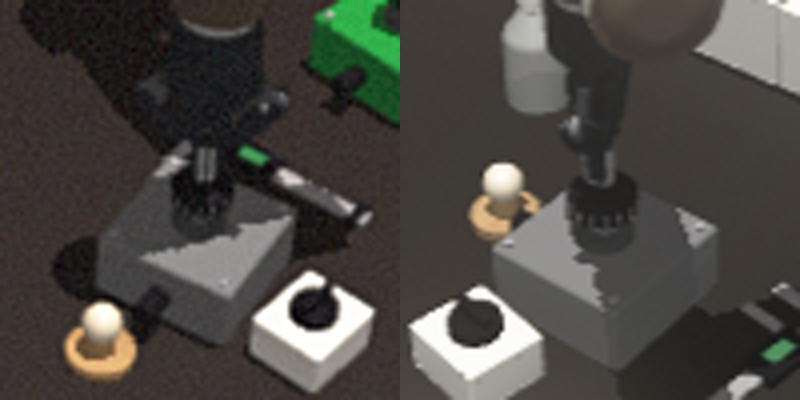

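The image shows the closed fingertips on the middle of the mushroom, but the force is near zero. Check the mushroom height.

Run:
```python
from h import *
for t,o in (("scene0","s1"),("side0","e1")):
    P=np.load(f"pics/{t}.npy");Q=np.load(f"pics/{o}.npy")
    for n,X in ((t,P),(o,Q)):
        q=X.reshape(-1,3); r=np.hypot(q[:,0]-517,q[:,1]-218)
        m=(r<26)&(r>9)&(q[:,2]>85)
        h=np.histogram(q[m][:,2],np.arange(85,141,4)); print(n,h[0])
```

```text
scene0 [ 0  2  3  3  8 12 35 42 14  1  1  0  0]
s1 [ 0  1  3  1  6  9 26 41 11  2  3  5  8]
side0 [ 0  1  3  1  4  6 19 70 26  1  0  0  0]
e1 [ 0  0  2  3  2  4 18 42 35  4  2  4 12]
```

Run:
```python
from h import *
s=arm.read_state(); print(s["position"],s["joints"],s["joint_efforts"].round(1))
for o in ("s1","e1"):
    q=np.load(f"pics/{o}.npy").reshape(-1,3)
    for lo,hi in ((118,124),(124,132),(132,142),(142,155),(155,170)):
        m=(abs(q[:,0]-517)<80)&(abs(q[:,1]-218)<80)&(q[:,2]>lo)&(q[:,2]<hi)
        print(o,lo,m.sum(),np.median(q[m],0).round(1),q[m].min(0).round(),q[m].max(0).round())
```

```text
[518.01496225 218.48319432  93.75363104] [ 0.67855809  0.37497363 -0.29839401 -0.01868732 -0.88028739 -2.03327683] [  0.  -35.5  15.7   3.5   0.    0. ]
s1 118 12 [527.7 212.2 119.6] [511. 197. 118.] [546. 239. 123.]
s1 124 4 [526.7 223.  127.9] [522. 216. 125.] [529. 229. 131.]
s1 132 20 [526.  219.7 135.1] [518. 207. 132.] [532. 231. 142.]
s1 142 20 [527.1 218.4 148.4] [521. 207. 143.] [531. 231. 154.]
s1 155 39 [525.5 219.6 161.7] [507. 186. 155.] [536. 246. 170.]
e1 118 29 [508.2 224.8 118.8] [491. 204. 118.] [533. 243. 123.]
e1 124 9 [509.6 224.8 126.7] [506. 210. 124.] [525. 230. 131.]
e1 132 19 [509.8 228.3 136.3] [504. 210. 133.] [523. 234. 142.]
e1 142 25 [510.1 229.1 148. ] [503. 210. 142.] [521. 235. 154.]
e1 155 15 [506.6 222.6 158.2] [503. 186. 155.] [521. 243. 167.]
```

Run:
```python
from h import *
s=arm.read_state()
im,P=shot("wrist","w2")
M=R.from_quat(s["ee_rot"]).as_matrix()
Q=(P-s["position"])@M
for v in range(200,300,8): print(v,[Q[v,u].round(0).tolist() for u in (246,255,264)],P[v,255,2].round())
q=P.reshape(-1,3); r=np.hypot(q[:,0]-517,q[:,1]-218); m=(r<26)&(q[:,2]>80)&(q[:,2]<122); print(np.histogram(q[m][:,2],np.arange(80,123,3)))
cv2.imwrite("pics/w2c.png",cv2.resize(im[100:300,156:356],(600,600)))
```

```text
200 [[25.0, -7.0, -20.0], [25.0, -2.0, -20.0], [25.0, 4.0, -19.0]] 113.0
208 [[21.0, -7.0, -23.0], [21.0, -2.0, -22.0], [21.0, 4.0, -22.0]] 115.0
216 [[16.0, -7.0, -23.0], [16.0, -2.0, -22.0], [16.0, 4.0, -23.0]] 116.0
224 [[12.0, -7.0, -25.0], [11.0, -2.0, -23.0], [11.0, 4.0, -24.0]] 117.0
232 [[6.0, -7.0, -24.0], [6.0, -2.0, -24.0], [6.0, 4.0, -24.0]] 118.0
240 [[11.0, -6.0, -43.0], [11.0, -2.0, -43.0], [11.0, 3.0, -42.0]] 137.0
248 [[11.0, -6.0, -51.0], [11.0, -2.0, -52.0], [11.0, 3.0, -51.0]] 146.0
256 [[11.0, -6.0, -59.0], [12.0, -2.0, -60.0], [12.0, 3.0, -60.0]] 154.0
264 [[10.0, -6.0, -65.0], [11.0, -2.0, -66.0], [11.0, 3.0, -65.0]] 159.0
272 [[11.0, -5.0, -72.0], [9.0, -2.0, -68.0], [12.0, 2.0, -74.0]] 162.0
280 [[12.0, -5.0, -79.0], [4.0, -2.0, -67.0], [12.0, 2.0, -78.0]] 161.0
288 [[12.0, -5.0, -83.0], [-1.0, -2.0, -67.0], [12.0, 2.0, -83.0]] 161.0
296 [[13.0, -5.0, -89.0], [-5.0, -2.0, -68.0], [13.0, 2.0, -89.0]] 161.0
(array([   0,    0,    0,    0,    0,    3,   10,   13,   13,   49,  302,
        932, 1753,    7]), array([ 80,  83,  86,  89,  92,  95,  98, 101, 104, 107, 110, 113, 116,
       119, 122]))
```

View pics/w2c.png

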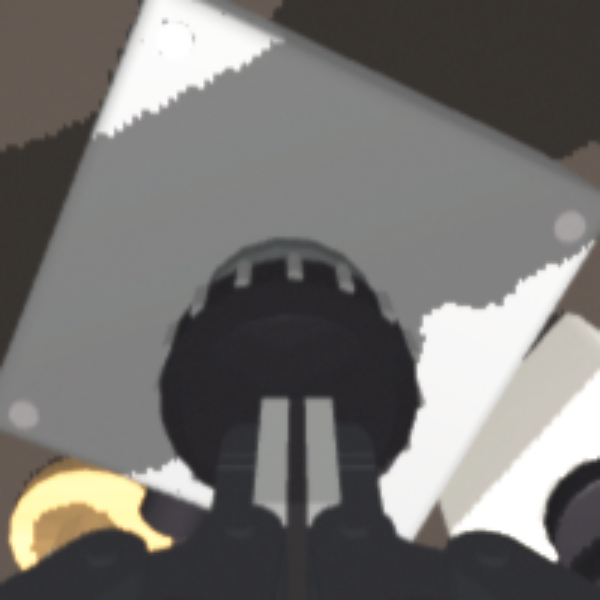

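Depth shows the visible fingertips end about 38 mm behind the reported TCP (tip at z≈131 when TCP reads 93; the scene cameras agree). The mushroom is untouched, so I keep descending in small steps, watching the force.

send_rows:
  steps:
    - [[0,0,0.5,0,0],[0,0,0.4,0,0],[0,0,0,0,0]]

```text
clock: 4.6
position: [519.0, 219.2, 85.8]
ee_rot: [-0.102, 0.995, 0.011, 0.005]
contact_force: [0.0, -0.0, 2.1]
gripper_width: 0.4
```

send_rows:
  steps:
    - [[0.2,0,0.4,0,0],[0,0,0.3,0,0],[0,0,0,0,0]]

```text
clock: 4.85
position: [518.7, 219.4, 80.2]
ee_rot: [-0.103, 0.995, 0.012, 0.007]
contact_force: [-1.0, -0.2, 0.9]
gripper_width: 0.1
```

send_rows:
  steps:
    - [[0,0,0.4,0,0],[0,0,0.3,0,0],[0,0,0,0,0]]

```text
clock: 5.1
position: [519.1, 219.5, 74.7]
ee_rot: [-0.103, 0.995, 0.012, 0.007]
contact_force: [-2.7, -0.4, 5.1]
gripper_width: -0.1
```

send_rows:
  steps:
    - [[0,0,0.4,0,0],[0,0,0.4,0,0],[0,0,0,0,0]]

```text
clock: 5.35
position: [519.9, 219.6, 75.9]
ee_rot: [-0.105, 0.994, 0.01, 0.009]
contact_force: [-2.3, -0.8, 3.4]
gripper_width: 0.3
```

send_rows:
  steps:
    - [[0,0,0.4,0,0],[0,0,0.3,0,0],[0,0,0,0,0]]

```text
clock: 5.6
position: [520.8, 219.9, 75.6]
ee_rot: [-0.107, 0.994, 0.01, 0.011]
contact_force: [-1.7, -0.6, 3.9]
gripper_width: -0.0
```

send_rows:
  steps:
    - [[0.3,-0.1,1.2,0,0],[0,0,1.2,0,0]]

```text
clock: 5.77
position: [525.6, 221.1, 73.1]
ee_rot: [-0.113, 0.993, 0.01, 0.02]
contact_force: [-41.1, -7.8, 90.4]
gripper_width: 0.2
```

send_rows:
  steps:
    - [[0,0,-0.6,0,0],[0,0,-1.5,0,0],[0,0,-3,0,0],[0,0,-3,0,0],[0,0,-1.5,0,0],[0,0,0,0,0],[0,0,0,0,0]]

```text
clock: 6.35
position: [521.6, 220.3, 179.5]
ee_rot: [-0.113, 0.993, 0.013, 0.024]
contact_force: [-0.6, 0.3, -1.5]
gripper_width: -0.1
```

Run:
```python
from h import *
s=arm.read_state(); print(s["position"],s["ee_rot"],s["contact_force"])
im,P=shot("wrist","w3")
q=P.reshape(-1,3); r=np.hypot(q[:,0]-516,q[:,1]-217); m=(r<20)&(q[:,2]>80)&(q[:,2]<122); print(np.histogram(q[m][:,2],np.arange(80,123,3)))
m=(r<80)&(abs(q[:,2]-65)<6); print("boxtop",np.median(q[m][:,2]))
a,S=shot("scene","s3"); q=S.reshape(-1,3); r=np.hypot(q[:,0]-520,q[:,1]-217);print(np.histogram(q[(r<20)][:,2],np.arange(80,130,4)))
m=(P[...,2]>98)&(P[...,2]<122); q=P[m]; q=q[np.hypot(q[:,0]-516,q[:,1]-217)<45]; print(q.mean(0),cv2.minAreaRect(q[:,:2].astype(np.float32)))
```

```text
[521.60344711 220.3240771  179.49801394] [-0.11328387  0.99318087  0.01308884  0.02423215] [-0.55327266  0.33383643 -1.54406377]
(array([   0,    0,    0,    0,    0,    0,    0,    8, 1004,  321,    0,
          0,    0,    0]), array([ 80,  83,  86,  89,  92,  95,  98, 101, 104, 107, 110, 113, 116,
       119, 122]))
boxtop 65.78264013679299
(array([ 0,  0,  1,  3,  8, 31, 30,  9,  0,  0,  0,  0]), array([ 80,  84,  88,  92,  96, 100, 104, 108, 112, 116, 120, 124, 128]))
[514.40109156 213.64406132 104.68886538] ((516.9260864257812, 214.15052795410156), (56.929534912109375, 56.273712158203125), 19.409765243530273)
```

The mushroom is latched: its top now reads about 106 mm, was 116. Lift and go back to the turner.

send_rows:
  steps:
    - [[0,0,-3.5,0,0.35],[0,0,-3,0,0.35],[1.2,-3.4,0,0,0.35],[1.2,-3.4,0,0,0.35],[1.2,-3.4,0,0,0.35],[1.2,-3.4,0,0,0.35],[1.2,-3.4,0,0,0.35],[1.2,-3.4,0,0,0.35],[1.2,-3.4,0,0,0.35],[1.2,-3.4,0,0,0.35]]

```text
clock: 7.28
position: [480.2, -75.3, 218.3]
ee_rot: [-0.119, 0.993, 0.008, 0.007]
contact_force: [0.8, 0.4, 0.1]
gripper_width: 30.1
```

send_rows:
  steps:
    - [[1.2,-3.4,0,0,0.35],[1.2,-3.4,0,0,0.35],[1.2,-3.4,0,0,0.35],[0,0,0,0.12,0.35],[0,0,0,0.12,0.35],[0,0,0,0.12,0.35],[0,0,0,0.12,0.35],[0,0,0,0.12,0.35],[0,0,0,0,0.35]]

```text
clock: 8.03
position: [458.0, -195.4, 196.7]
ee_rot: [0.194, 0.981, 0.009, -0.013]
contact_force: [-0.6, 0.6, -0.2]
gripper_width: 29.7
```

```bash
cat > st.py <<'E'
from h import *
import sys
s=arm.read_state(); m=R.from_quat(s["ee_rot"]).as_matrix()
print(s["clock"],s["position"].round(1),"j",s["joints"].round(2),"F",s["contact_force"].round(1),"w",round(s["gripper_width"],1))
print("ydir deg",np.degrees(np.arctan2(m[1,1],m[0,1])).round(1),"zdir",m[:,2].round(3))
if len(sys.argv)>1: print("tool delta",(m.T@(np.array(eval(sys.argv[1]))-s["position"])).round(1))
E
python3 st.py 475,-241,180
python3 - <<'E'
import sys; sys.path.insert(0,'.')
from h import *
im,P=shot("wrist","w4")
q=P.reshape(-1,3); q=q[(q[:,2]>135)&(q[:,2]<165)&(np.hypot(q[:,0]-475,q[:,1]+241)<30)]; print(len(q),q.mean(0),cv2.minAreaRect(q[:,:2].astype(np.float32)))
q=q[q[:,2]>155];print(q.mean(0),cv2.minAreaRect(q[:,:2].astype(np.float32)))
E
```

```text
8.0333 [ 458.  -195.4  196.7] j [-0.09  0.19 -0.27 -0.02 -1.13 -1.86] F [-0.6  0.6 -0.2] w 29.7
ydir deg 67.6 zdir [-0.022  0.023 -0.999]
tool delta [-33.6 -35.9  15.3]
256 [ 470.29949501 -241.60301638  151.36947249] ((471.7456359863281, -242.15716552734375), (15.192201614379883, 8.99902629852295), 74.13847351074219)
[ 470.48458562 -243.34561303  159.94436058] ((471.0876159667969, -243.85691833496094), (11.931978225708008, 7.943148612976074), 82.02599334716797)
```

send_rows:
  steps:
    - [[-1.7,-1.8,0,0.12,0.35],[-1.5,-2,0,0.12,0.35],[0,0,0,0.12,0.35],[0,0,0,0.06,0.35],[0,0,0,0,0.35]]

```text
clock: 8.5
position: [469.3, -243.9, 189.3]
ee_rot: [0.393, 0.919, 0.005, -0.02]
contact_force: [0.4, 0.3, -0.8]
gripper_width: 29.8
```

```bash
python3 st.py 473,-242,107
```

```text
8.5 [ 469.3 -243.9  189.3] j [-0.18  0.25 -0.21 -0.02 -1.14 -2.19] F [ 0.4  0.3 -0.8] w 29.8
ydir deg 43.7 zdir [-0.032  0.026 -0.999]
tool delta [-4.6  4.5 82.1]
```

send_rows:
  steps:
    - [[-0.4,0.4,2.5,0,0.35],[0,0,1.8,0,0.35],[0,0,0,0,0.35]]

```text
clock: 8.75
position: [474.0, -242.8, 144.2]
ee_rot: [0.388, 0.922, 0.006, -0.02]
contact_force: [-0.7, -0.0, 0.1]
gripper_width: 30.0
```

```bash
python3 st.py 473,-242,107
python3 - <<'E'
import sys; sys.path.insert(0,'.')
from h import *
im,P=shot("wrist","w5"); a,S=shot("side","e5"); b,_=shot("scene","s5")
z=lambda x:cv2.resize(x,(400,400),interpolation=2)
cv2.imwrite("pics/m5.png",np.hstack([z(im[130:330,156:356]),z(b[125:205,155:235])]))
E
```

```text
8.75 [ 474.  -242.8  144.2] j [-0.18  0.3  -0.26 -0.02 -1.04 -2.17] F [-0.7 -0.   0.1] w 30.0
ydir deg 44.4 zdir [-0.032  0.026 -0.999]
tool delta [-0.2 -0.  37.2]
```

View pics/m5.png

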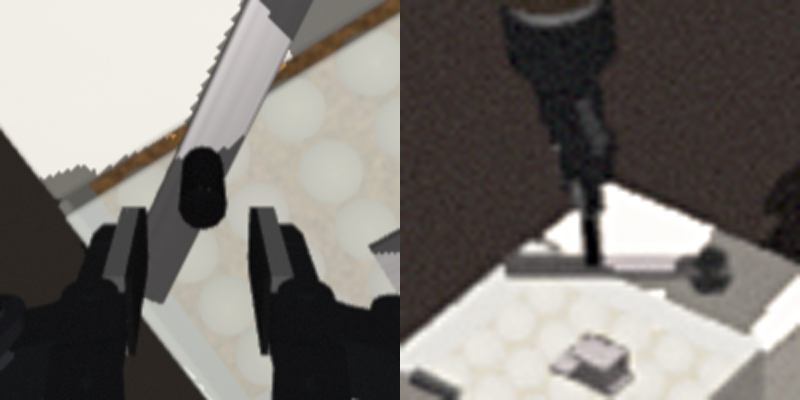

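The jaws straddle the peg laterally (peg at crop (203,190), jaws at x 135 and 262); checking the tool-x offset from depth.

Run:
```python
from h import *
s=arm.read_state(); m=R.from_quat(s["ee_rot"]).as_matrix(); P=np.load("pics/w5.npy"); Q=(P-s["position"])@m
im=cv2.imread("pics/w5.png")
for v in range(200,250,4): print(v,Q[v,258].round(0),P[v,258].round(0))
for u,v in ((222,240),(222,250),(287,240),(287,250),(219,260),(290,260)): print(u,v,Q[v,u].round(0),P[v,u].round(0))
```

```text
200 [ 9.  1. 28.] [ 470. -236.  120.]
204 [ 7.  1. 25.] [ 471. -238.  123.]
208 [ 8.  0. 15.] [ 471. -237.  134.]
212 [8. 0. 6.] [ 471. -237.  142.]
216 [ 8.  0. -1.] [ 471. -238.  149.]
220 [ 9.  0. -7.] [ 471. -238.  156.]
224 [  8.   0. -12.] [ 471. -238.  161.]
228 [  5.   0. -12.] [ 473. -240.  161.]
232 [  3.   0. -13.] [ 475. -242.  161.]
236 [  0.   0. -14.] [ 477. -244.  162.]
240 [ -3.   0. -13.] [ 479. -246.  161.]
244 [ -6.   0. -14.] [ 481. -248.  161.]
248 [-40.   1.  40.] [ 504. -271.  107.]
222 240 [ 12. -19. -40.] [ 455. -250.  189.]
222 250 [ 12. -18. -51.] [ 456. -249.  200.]
287 240 [ 12.  16. -40.] [ 481. -226.  188.]
287 250 [ 11.  15. -49.] [ 480. -227.  197.]
219 260 [ 11. -19. -58.] [ 457. -250.  207.]
290 260 [ 12.  15. -59.] [ 480. -226.  208.]
```

send_rows:
  steps:
    - [[0,0,2.2,0,0.35],[0,0,1.6,0,0.35],[0,0,0.4,0,0.35],[0,0,0,0,0.35]]

```text
clock: 9.23
position: [480.1, -244.0, 111.2]
ee_rot: [0.385, 0.923, 0.006, -0.01]
contact_force: [-0.8, -0.1, -0.1]
gripper_width: 29.9
```

```bash
python3 st.py 476,-242,100
```

```text
9.2333 [ 480.1 -244.   111.2] j [-0.18  0.33 -0.31 -0.02 -0.94 -2.17] F [-0.8 -0.1 -0.1] w 29.9
ydir deg 44.7 zdir [-0.013  0.018 -1.   ]
tool delta [ 4.  -1.5 11.3]
```

send_rows:
  steps:
    - [[0.3,-0.1,0.8,0,0.35],[-0.4,0.85,0,-0.05,0.35],[-0.35,0.85,0,-0.05,0.35],[-0.3,0.85,0,-0.05,0.35],[-0.3,0.85,0,-0.05,0.35],[-0.25,0.85,0,-0.05,0.35]]

```text
clock: 9.73
position: [514.5, -221.3, 106.7]
ee_rot: [0.261, 0.965, 0.006, -0.008]
contact_force: [-0.7, -2.4, -2.1]
gripper_width: 29.9
```

```bash
python3 st.py
python3 - <<'E'
import sys; sys.path.insert(0,'.')
from h import *
im,P=shot("wrist","w6"); s=arm.read_state(); m=R.from_quat(s["ee_rot"]).as_matrix(); Q=(P-s["position"])@m
k=(abs(P[...,2]-159)<5)&(np.hypot(Q[...,0],Q[...,1])<15); print(k.sum(),Q[k].mean(0),Q[k].min(0),Q[k].max(0),P[k].mean(0))
E
```

```text
9.7333 [ 514.5 -221.3  106.7] j [-0.13  0.37 -0.26 -0.02 -0.95 -1.96] F [-0.7 -2.4 -2.1] w 29.9
ydir deg 59.7 zdir [-0.013  0.016 -1.   ]
472 [  6.76703803  -4.6320888  -53.37025904] [ -8.44465629 -14.21149159 -56.95273678] [ 14.30882222  12.41585276 -46.9789568 ] [ 508.54894697 -222.02658913  160.3986893 ]
```

send_rows:
  steps:
    - [[0.3,1.2,0,-0.05,0.35],[0,1.2,0,-0.05,0.35],[0,1.1,0,-0.05,0.35],[0,0.4,0,-0.05,0.35]]

```text
clock: 10.12
position: [531.8, -186.0, 109.8]
ee_rot: [0.16, 0.987, 0.005, -0.005]
contact_force: [-0.9, -1.2, -1.5]
gripper_width: 29.8
```

```bash
python3 st.py 533,-169,105
```

```text
10.1167 [ 531.8 -186.   109.8] j [-0.06  0.37 -0.26 -0.01 -0.95 -1.83] F [-0.9 -1.2 -1.5] w 29.8
ydir deg 71.6 zdir [-0.008  0.011 -1.   ]
tool delta [ 4.1 16.5  5. ]
```

send_rows:
  steps:
    - [[0.2,0.7,0.2,-0.05,0.35],[0.1,0.6,0.1,-0.05,0.35],[0.1,0.4,0,0,0.35],[0,0.3,0,0,0.35]]

```text
clock: 10.45
position: [533.2, -174.9, 109.1]
ee_rot: [0.106, 0.994, -0.003, -0.002]
contact_force: [-0.4, -12.8, -5.8]
gripper_width: 30.0
```

send_rows:
  steps:
    - [[0,0.5,0,0,0.35],[0,0.5,0,0,0.35]]

```text
clock: 10.62
position: [533.0, -175.2, 108.9]
ee_rot: [0.106, 0.994, -0.01, -0.004]
contact_force: [1.1, -23.7, -9.1]
gripper_width: 29.9
```

```bash
python3 st.py
python3 - <<'E'
import sys; sys.path.insert(0,'.')
from h import *
im,P=shot("wrist","w7");b,_=shot("scene","s7"); c,_=shot("side","e7")
z=lambda x:cv2.resize(x,(400,400),interpolation=2)
cv2.imwrite("pics/m7.png",np.hstack([z(b[145:225,155:235]),z(c[130:200,240:310])]))
E
```

```text
10.6167 [ 533.  -175.2  108.9] j [-0.02  0.36 -0.29  0.02 -0.93 -1.78] F [  1.1 -23.7  -9.1] w 29.9
ydir deg 77.8 zdir [-0.009 -0.019 -1.   ]
```

View pics/m7.png

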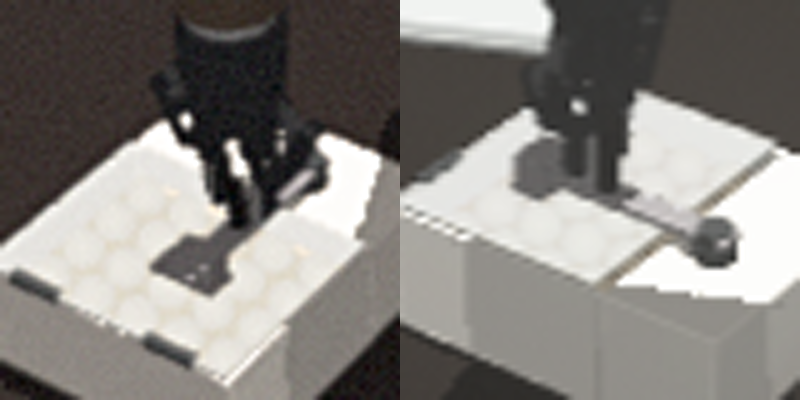

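The bar is in the catch and parallel to the turner's side, and pushing meets a hard stop (24 N). Back off to mid-gap, lift, and verify.

send_rows:
  steps:
    - [[0,-0.6,0,0,0.35],[0,0,0,0,0.35],[0,0,-2,0,0.35],[0,0,-3.5,0,0.35],[0,0,-4,0,0.35],[0,0,-3,0,0.35],[0,0,0,0,0.35],[0,0,0,0,0.35]]

```text
clock: 11.43
position: [531.5, -180.2, 242.0]
ee_rot: [0.11, 0.994, -0.009, -0.002]
contact_force: [-0.7, -0.1, -0.7]
gripper_width: 30.1
```

```bash
python3 st.py 516.5,215,225
python3 - <<'E'
import sys; sys.path.insert(0,'.')
from h import *
im,P=shot("wrist","w8")
cv2.imwrite("pics/w8c.png",cv2.resize(im[60:300,116:396],(700,600)))
k=(P[...,2]>140)&(P[...,2]<166)&(np.hypot(P[...,0]-530,P[...,1]+180)<25); print(P[k].mean(0),cv2.minAreaRect(P[k][:,:2].astype(np.float32)))
# bar direction
k=(P[...,2]>114)&(P[...,2]<124)&(np.hypot(P[...,0]-490,P[...,1]+170)<32); l=cv2.fitLine(P[k][:,:2].astype(np.float32),cv2.DIST_HUBER,0,.01,.01).ravel(); print(k.sum(),l,np.degrees(np.arctan(l[1]/l[0])))
E
```

```text
11.4333 [ 531.5 -180.2  242. ] j [-0.03  0.25 -0.09  0.02 -1.23 -1.77] F [-0.7 -0.1 -0.7] w 30.1
ydir deg 77.3 zdir [-0.006 -0.018 -1.   ]
tool delta [101.2 382.6  10.1]
[ 526.42259227 -182.57347651  157.53475827] ((527.9647827148438, -183.0322723388672), (15.1377534866333, 15.08984088897705), 87.41842651367188)
1185 [ 9.8040777e-01 -1.9697857e-01  4.8820679e+02 -1.7378912e+02] -11.360329
```

View pics/w8c.png

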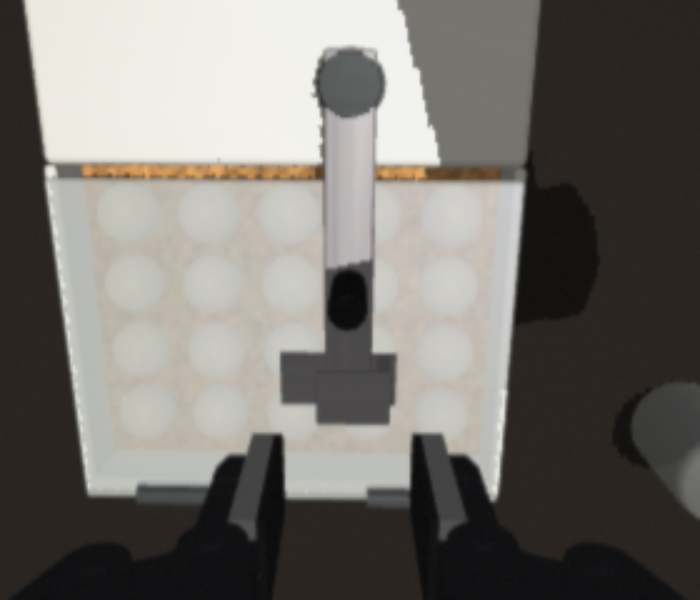

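The hook is closed: bar straight into the catch, square to the deck seam (crop: pivot (350,80), catch (350,380)). Now back to the mushroom with the jaws open.

send_rows:
  steps:
    - [[0.9,3.5,0,0,1],[0.9,3.5,0,0,1],[0.9,3.5,0,0,1],[0.9,3.5,0,0,1],[0.9,3.5,0,0,1],[0.9,3.5,0,0,1],[0.9,3.5,0,0,1],[0.9,3.5,0,0,1],[0.9,3.5,0,0,1],[0.9,3.5,0,0,1]]

```text
clock: 12.32
position: [515.8, 190.8, 226.4]
ee_rot: [0.117, 0.993, -0.011, -0.007]
contact_force: [0.4, -0.8, 0.5]
gripper_width: 85.7
```

send_rows:
  steps:
    - [[0.9,3,0,0,1],[0,0,0,-0.12,1],[0,0,0,-0.12,1],[0,0,0,-0.12,1],[0,0,0,-0.12,1],[0,0,0,-0.12,1],[0,0,0,-0.12,1],[0,0,0,-0.12,1],[0,0,0,-0.12,1],[0,0,0,0,1]]

```text
clock: 13.15
position: [504.9, 232.7, 210.7]
ee_rot: [-0.375, 0.927, -0.007, -0.023]
contact_force: [0.1, 0.2, 0.1]
gripper_width: 84.8
```

```bash
python3 st.py 516.5,215.5,150
python3 - <<'E'
import sys; sys.path.insert(0,'.')
from h import *
im,P=shot("wrist","w9")
k=(P[...,2]>97)&(P[...,2]<122)&(np.hypot(P[...,0]-516,P[...,1]-217)<45); q=P[k]; print(len(q),q.mean(0),np.percentile(q[:,2],[5,50,95]),cv2.minAreaRect(q[:,:2].astype(np.float32)))
E
```

```text
13.15 [504.9 232.7 210.7] j [ 0.72  0.29 -0.11 -0.   -1.22 -1.52] F [0.1 0.2 0.1] w 84.8
ydir deg 134.1 zdir [-0.038 -0.031 -0.999]
tool delta [  0.7 -20.7  60.7]
2031 [515.37346706 212.87475296 104.6232959 ] [ 99.83298006 105.34971974 107.54879286] ((516.735107421875, 214.14889526367188), (56.31971740722656, 57.22457504272461), 44.563026428222656)
```

send_rows:
  steps:
    - [[0,-2,0,0,1],[0,0,3,0,1],[0,0,2.5,0,1],[0,0,0,0,1]]

```text
clock: 13.53
position: [516.9, 216.8, 153.6]
ee_rot: [-0.367, 0.93, -0.007, -0.022]
contact_force: [-0.8, 0.3, -0.5]
gripper_width: 85.7
```

```bash
python3 st.py 516.5,215.5,44
```

```text
13.5333 [516.9 216.8 153.6] j [ 0.69  0.34 -0.19 -0.   -1.09 -1.5 ] F [-0.8  0.3 -0.5] w 85.7
ydir deg 133.1 zdir [-0.036 -0.03  -0.999]
tool delta [ -4.   -1.  109.5]
```

send_rows:
  steps:
    - [[-0.2,0,3,0,1],[-0.1,0,2.5,0,1],[0,0,0.5,0,1],[0,0,0,0,1]]

```text
clock: 13.87
position: [518.4, 217.7, 94.2]
ee_rot: [-0.364, 0.931, -0.008, -0.021]
contact_force: [-0.1, 0.4, 0.5]
gripper_width: 85.2
```

```bash
python3 st.py 516.5,215.5,44
```

```text
13.8667 [518.4 217.7  94.2] j [ 0.69  0.4  -0.26  0.   -0.95 -1.51] F [-0.1  0.4  0.5] w 85.2
ydir deg 132.7 zdir [-0.034 -0.03  -0.999]
tool delta [ 0.6 -0.4 50.2]
```

send_rows:
  steps:
    - [[0,0,2,0,1],[0,0,1.5,0,1],[0,0,0.8,0,1],[0,0,0,0,1]]

```text
clock: 14.2
position: [521.3, 219.5, 56.9]
ee_rot: [-0.363, 0.932, -0.007, -0.016]
contact_force: [-0.6, -0.2, -0.1]
gripper_width: 85.8
```

```bash
python3 st.py 516.5,215.5,44
```

```text
14.2 [521.3 219.5  56.9] j [ 0.69  0.45 -0.3   0.01 -0.86 -1.52] F [-0.6 -0.2 -0.1] w 85.8
ydir deg 132.6 zdir [-0.024 -0.025 -0.999]
tool delta [ 5.9  0.3 13.1]
```

send_rows:
  steps:
    - [[0.5,0,0.9,0,1],[0,0,0.5,0,1],[0,0,0,0,1]]

```text
clock: 14.45
position: [519.4, 217.2, 45.8]
ee_rot: [-0.363, 0.932, -0.007, -0.012]
contact_force: [0.1, 0.3, 0.1]
gripper_width: 85.1
```

```bash
python3 st.py 516.5,215.5,44;  python3 - <<'E'
import sys; sys.path.insert(0,'.')
from h import *
im,P=shot("wrist","w10");b,_=shot("scene","s10")
z=lambda x:cv2.resize(x,(400,400),interpolation=2)
cv2.imwrite("pics/m10.png",np.hstack([z(im[120:384,124:388]),z(b[180:260,270:350])]))
E
```

```text
14.45 [519.4 217.2  45.8] j [ 0.69  0.45 -0.33  0.01 -0.82 -1.52] F [0.1 0.3 0.1] w 85.1
ydir deg 132.6 zdir [-0.018 -0.022 -1.   ]
tool delta [3.2 0.7 1.9]
```

View pics/m10.png

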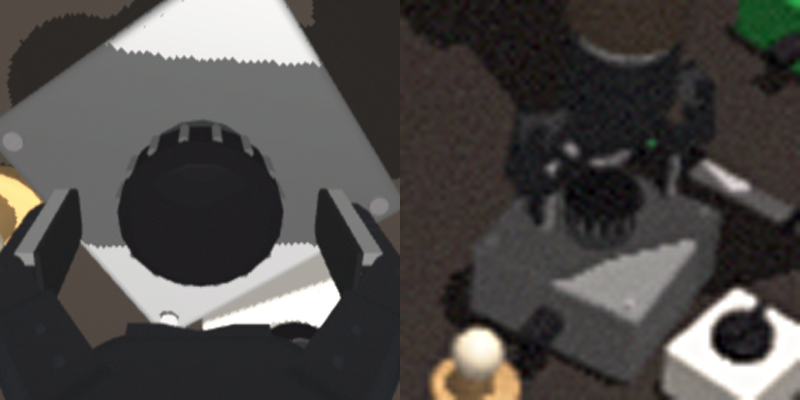

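The jaws straddle the mushroom centrally (crop: mushroom (200,205), jaws at 80 and 318). Close, then turn.

send_rows:
  steps:
    - [[0.3,0,0,0,0.5],[0,0,0,0,0.5],[0,0,0,0,0.5],[0,0,0,0,0.5],[0,0,0,0,0.5]]

```text
clock: 14.97
position: [517.7, 216.1, 48.5]
ee_rot: [-0.363, 0.932, -0.006, -0.011]
contact_force: [-0.9, 0.1, -2.5]
gripper_width: 53.3
```

send_rows:
  steps:
    - [[0,0,0,0.1,0.5],[0,0,0,0.12,0.5],[0,0,0,0.12,0.5],[0,0,0,0.12,0.5],[0,0,0,0.12,0.5],[0,0,0,0.12,0.5],[0,0,0,0.1,0.5]]

```text
clock: 15.55
position: [517.9, 216.2, 49.5]
ee_rot: [0.045, 0.999, -0.009, -0.007]
contact_force: [-1.6, -1.5, 3.6]
gripper_width: 53.8
```

```bash
python3 st.py 516.5,215.5,44
```

```text
15.55 [517.9 216.2  49.5] j [ 0.69  0.44 -0.33  0.01 -0.82 -2.35] F [-1.6 -1.5  3.6] w 53.8
ydir deg 84.9 zdir [-0.015 -0.018 -1.   ]
tool delta [ 1.2 -0.7  5.5]
```

send_rows:
  steps:
    - [[0,0,0,0.1,0.5],[0,0,0,0.05,0.5],[0,0,0,0,1],[0,0,0,0,1],[0,0,0,0,1],[0,0,0,0,1],[0,0,0,0,1]]

```text
clock: 16.13
position: [518.5, 215.8, 50.2]
ee_rot: [0.123, 0.992, -0.009, -0.006]
contact_force: [1.0, 0.1, 0.2]
gripper_width: 85.3
```

```bash
python3 st.py 516.5,215.5,44
```

```text
16.1333 [518.5 215.8  50.2] j [ 0.69  0.44 -0.33  0.01 -0.82 -2.51] F [1.  0.1 0.2] w 85.3
ydir deg 75.9 zdir [-0.013 -0.016 -1.   ]
tool delta [ 1.8 -0.6  6.2]
```

send_rows:
  steps:
    - [[0,0,-2,0,1],[0,0,-3.5,0,1],[0,0,-4,0,1],[0,0,-4,0,1],[0,0,-3,0,1],[0,0,-2,0,1],[0,0,0,0,1],[0,0,0,0,1]]

```text
clock: 16.8
position: [520.4, 218.1, 241.2]
ee_rot: [0.121, 0.993, -0.012, -0.008]
contact_force: [-0.2, -0.6, -1.7]
gripper_width: 85.8
```

```bash
python3 st.py
python3 - <<'E'
import sys; sys.path.insert(0,'.')
from h import *
im,P=shot("wrist","w11"); a,S=shot("scene","s11"); e,E=shot("side","e11")
k=(P[...,2]>85)&(P[...,2]<125)&(np.hypot(P[...,0]-516,P[...,1]-216)<20); print("mush top z",np.percentile(P[k][:,2],[5,50,95]))
for n,X in (("scene",S),("side",E)):
    k=(X[...,2]>135)&(X[...,2]<166)&(np.hypot(X[...,0]-525,X[...,1]+182)<30); print(n,"peg",k.sum(),X[k].mean(0))
for n,A,B in (("scene",a,cv2.imread("pics/s10.png")),):
    cv2.imwrite("pics/m11.png",cv2.resize(a[130:290,140:370],(800,556),interpolation=2))
E
```

```text
16.8 [520.4 218.1 241.2] j [ 0.69  0.27 -0.06  0.   -1.27 -2.5 ] F [-0.2 -0.6 -1.7] w 85.8
ydir deg 76.1 zdir [-0.019 -0.021 -1.   ]
mush top z [115.694004   117.26960043 118.76820868]
scene peg 33 [ 532.92146572 -178.97736903  150.54767371]
side peg 29 [ 525.64819201 -173.73042748  150.3756657 ]
```

```bash
python3 -c "
from bench import job; print(job.job_done())"
```

```text
the job is handed in; nothing more can be done
None
```

The whole sequence was carried out and handed in at about 17 s on the robot's clock. I pressed the mushroom until it latched, swung the hook into its catch, turned the mushroom clockwise and let it spring up.

**Last checks**
- **Latched:** the mushroom's top read about 105 mm after pressing. It read the same just before I gripped it for the reset.
- **Hook:** it met a hard stop at 24 N. A wrist picture then showed the bar straight in the catch. After the reset, the peg had moved 80–81 mm from where it started (scene and side cameras), about 57° of swing, which matches the opening I first measured. I did not measure the remaining angle directly to the 0.07 rad limit. One rough depth fit of the bar read -11.4° against the turner's -13.2°, a difference of about 0.03 rad.
- **Reset:** I turned the gripped mushroom about 1 rad. Its top then read 117 mm, which is fully up.
- **Robot:** the open gripper ended well above everything.

**What disagreed or went badly**
- **Fingertips:** they ended about 30–38 mm short of the reported tool point. The first press therefore stopped above the mushroom, and I worked with that offset afterwards.
- **Force:** the press that latched it peaked at about 90 N on the wrist (the limit is 120 N), and the tool picked up a small tilt.
- **Bystanders:** I didn't see any of the loose items touched, but I did not measure their positions afterwards. The final overview picture could not be viewed because the 12-picture limit was reached.

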